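# Check the archive scale, then weigh in and file the film cases

## Task

Check the bench scale by standing the steel check weight on the middle of its pan and letting go of it for about two seconds, then put the weight away upright in the recess of its wooden holder. Next weigh the waiting film cases one at a time, red first, then yellow, then blue (one of them may be missing): stand each upright on the middle of the pan, let go until it has been at rest for about two seconds, then file it upright and fully down in a free bay of the blue rack. Leave the grey cases already in the rack and the other things on the bench alone.

Things in the scene. Friction and masses are not known exactly. Their poses are not given: they have to be found in the camera images.
- pan (a joint): travel of the scale's sprung pan in m, straight down: 0 unloaded, grows as it is loaded, about 20 mm per kg (500 N/m, well damped), stop at 16 mm
- pan_top (a point): middle of the top face of the scale's pan, a flat square aluminium plate 165 x 165 without a rim, marked with a red cross and a red circle of 64 diameter; about 78 above the bench when unloaded and sinking with the pan. x and y along the pan's edges, z up. The grey scale body under it is 190 (x) x 170 (y) and fixed
- weight: polished steel check weight, 0.5 kg, standing upright: body 48 diameter x 42 high, above it a round knob 28 diameter from 49 to 72 above the underside (neck 18 diameter below the knob). Origin: centre of the underside; z up along its axis
- holder_hole0 (a point): centre of the mouth of the round recess in the weight's wooden holder block (84 x 84 x 30 high, fixed); recess 56 diameter, 18 deep, mouth at the block's top, 30 above the bench. z up
- bay_1 (a point): centre of the floor of bay 1 of the fixed blue steel rack, 6 above the bench. Five bays side by side along the rack's y at 62 spacing; each is 112 long (point x) x 58 wide (point y) in the clear, open at the top, between walls 4 thick that rise 34 above the bench. z up
- bay_2 (a point): centre of the floor of bay 2 of the fixed blue steel rack, 6 above the bench. Five bays side by side along the rack's y at 62 spacing; each is 112 long (point x) x 58 wide (point y) in the clear, open at the top, between walls 4 thick that rise 34 above the bench. z up
- bay_3 (a point): centre of the floor of bay 3 of the fixed blue steel rack, 6 above the bench. Five bays side by side along the rack's y at 62 spacing; each is 112 long (point x) x 58 wide (point y) in the clear, open at the top, between walls 4 thick that rise 34 above the bench. z up
- bay_4 (a point): centre of the floor of bay 4 of the fixed blue steel rack, 6 above the bench. Five bays side by side along the rack's y at 62 spacing; each is 112 long (point x) x 58 wide (point y) in the clear, open at the top, between walls 4 thick that rise 34 above the bench. z up
- bay_5 (a point): centre of the floor of bay 5 of the fixed blue steel rack, 6 above the bench. Five bays side by side along the rack's y at 62 spacing; each is 112 long (point x) x 58 wide (point y) in the clear, open at the top, between walls 4 thick that rise 34 above the bench. z up
- case_red: film case: white box 100 long (its x) x 50 wide (its y) x 60 high, 0.2-0.4 kg. On the lid's middle stands a solid red grip ridge, 14 thick (along x), 36 long (along y), from 60 to 86 above the underside. red stripe round its foot, two on its lid. Origin: centre of underside; z up. Waits on the bench left (+y) of the scale; may be absent
- case_yellow: film case: white box 100 long (its x) x 50 wide (its y) x 60 high, 0.2-0.4 kg. On the lid's middle stands a solid yellow grip ridge, 14 thick (along x), 36 long (along y), from 60 to 86 above the underside. yellow stripe round its foot, two on its lid. Origin: centre of underside; z up. Waits on the bench left (+y) of the scale; may be absent
- case_blue: film case: white box 100 long (its x) x 50 wide (its y) x 60 high, 0.2-0.4 kg. On the lid's middle stands a solid blue grip ridge, 14 thick (along x), 36 long (along y), from 60 to 86 above the underside. blue stripe round its foot, two on its lid. Origin: centre of underside; z up. Waits on the bench left (+y) of the scale; may be absent
- filed_1: a case of the same size and shape but with grey ridge and stripes, already filed upright in bay 1; often absent (then bay 1 is free). Origin: centre of the underside
- filed_2: a case of the same size and shape but with grey ridge and stripes, already filed upright in bay 2; often absent (then bay 2 is free). Origin: centre of the underside
- filed_3: a case of the same size and shape but with grey ridge and stripes, already filed upright in bay 3; often absent (then bay 3 is free). Origin: centre of the underside
- filed_4: a case of the same size and shape but with grey ridge and stripes, already filed upright in bay 4; often absent (then bay 4 is free). Origin: centre of the underside
- filed_5: a case of the same size and shape but with grey ridge and stripes, already filed upright in bay 5; often absent (then bay 5 is free). Origin: centre of the underside
- mug: bystander: blue ceramic mug, 80 diameter x 90 high; origin centre of the underside
- tape: bystander: brown ring of tape, 90 diameter x 30 high; origin centre of the underside
- stapler: bystander: red and black stapler 140 x 36 x 45 high; origin centre of the underside
There are look-alikes about, which are no part of the job. Of the things shaped like the weight, the steel one is meant.

How it is judged:
By the outcome, as a careful person would: the job done as asked, in the order asked, and still so for the second after the job is handed in, with the robot touching nothing.
Of case_red, case_yellow, case_blue only 2 to 3 are there at a start; the rules pass over those that are not, and their reading is None.
Of filed_1, filed_2, filed_3, filed_4, filed_5 only 1 to 2 are there at a start; the rules pass over those that are not, and their reading is None.
At some moment in a run one of case_red, case_yellow, case_blue may be knocked a few centimetres aside while the robot is not near it.
Once in a run the grip may slacken for a moment while it holds something.
It also fails if it takes over 210 s, if anything falls off the work surface, if the arm or the gripper's body presses on something with over 40 N, if the wrist force passes 120 N, or if a joint passes its speed limit or range.

## Robot

A 7-joint arm with a two-finger parallel gripper is mounted at the origin on the work surface. World frame = base frame: x ahead of the robot, y to its left, z up, the work surface at z = 0. Lengths are in m, angles in rad, forces in N, time in s.
With the tool pointing down it reaches from about 0.4 to 0.85 m from the base axis. Payload 4.5 kg.
Tool frame: the origin (TCP) lies between the finger pads; the fingertips stand r.tip_reach ahead of it and the grasp point (between the pads) lies 3 mm ahead of it (r.tip_reach is the distance from the TCP to the fingertips, in m); z points along the fingers, y is the line along which they close (so a half turn about z gives the same grasp; the last joint's range is limited). The gripper opens to 88 mm and grips with 3 to 60 N. Pads are 18 mm wide; open, the fingers measure 123 mm over their backs; the gripper's body (75 mm by 187 mm) begins 45 mm behind the grasp point.
Start: joints at [1.138, 0.689, -0.195, 1.565, 0.157, 0.902, -0.215], TCP at [0.281, -0.558, 0.261] pointing down, gripper open.
Joint ranges: [-3.01, 3.01], [-0.46, 2.08], [-1.47, 1.51], [0.13, 2.56], [-1, 4.14], [0.04, 2.09], [-2.66, 2.66]. Speed limits (rad/s): [2.57, 2.57, 3.14, 3.14, 3.14, 3.14, 3.14].

## Interface

Orientations are given as a unit quaternion [x, y, z, w].
In Python, from plant import r gives the robot as it stands.
- The arm moves only by the tool step_arm, never from a script. Its argument "motion" is a list of rows, each an object with "dp": the shift along the tool's x, y, z in mm, a list of three; "twist": the turn, a rotation vector about the tool's x, y, z in rad, a list of three; "hand": the opening, from -1 (shut) to 1 (fully open). In form: [{"dp": [dx, dy, dz], "twist": [rx, ry, rz], "hand": hand}, ...]. A call has 1 to 5 rows; each row is the pose to reach, as a shift and turn from the pose commanded when the call began, along the tool's axes at that moment; what a row does not reach only later rows make up. A row lasts 1/8 s, in which the tool goes at most 62.5 mm and 10.7 degrees, less where a joint would pass 70% of its speed; a pose out of reach is approached as far as the arm can. A call with a gripper value outside its range is refused whole. The fingers move at their own pace and stop on an object; "force" is the grip in N (left out, the last holds). Time passes only in rows, so rows that repeat a pose let the fingers close. It gives the time, the measured TCP pose, the force, the opening and the grip force at its end, in the units of the state.
- r.get_state(): the state, without advancing time (a new reading comes with each control period).
- r.snapshot(name): name is "scene" or "top" or "wrist"; returns a dict with "pixels" (480x640x3 uint8, red, green, blue), "depth" (480x640 float32, m along the optical axis (not along the pixel's ray), 0 where there is no reading), "fx", "fy", "cx", "cy" (pixels), "xyz" and "orientation" of the camera in the world; the wrist camera has in their place "mount" (4x4, takes a point from camera to tool coordinates, whose origin is the TCP and whose axes are the flange's). Camera axes: x right, y down, z forward; pixel columns grow to the right and rows downward; lengths in m; the calibration is good to about 2 mm. A picture is of the moment at which its call begins: read the wrist's pose just before it.
- r.finish_job(): hands the job in; it is judged then, once.
Trained networks look in the newest picture that a camera, given by its name, has taken for a name from the list of things; names that differ only in an ending like _2 or _b are one class to them, and where a whole thing is asked for, a point or a joint stands for the part that bears it (a point fixed in the world has none). Each returns a list of dicts, best first, with "score" (0 to 1); they miss things now and then, are a little off and sometimes report something else, mostly with a low value. They report only what shows in the picture. A call takes as long as a camera call. They do not tell look-alikes from the thing itself.
- r.search_frame(camera, thing): "at" ([x, y, z] in m, in the coordinates of the camera as it stood for that picture, good to about 4 mm: the middle of the surface that is visible of it).
The state is a dict: "clock": time; "q": joint angles; "qd": joint speeds; "joint_torque": joint torques, N m; "tool_pos": TCP position; "eef_rot": TCP orientation; "contact_force": force on the tool from outside, world axes, zero at the start; "moment": the same for the moment, N m; "opening": opening from 0.0 (shut) to 1.0 (fully open); "finger_force": force on a finger pad.
Only numpy, scipy, OpenCV 4.12 (cv2) and the standard library are available. Lean on these libraries where they do the work, as an engineer would, in place of code of your own. Each camera call takes 0.05 s, during which the arm holds its last target. There are 200 camera calls.

## Working session

There is one attempt and no reset: what is moved stays moved. The work goes in short steps, Python scripts to look and compute and a tool call to move; the robot and the scene stay as the last step left them, time stands still between calls to the robot, and variables do not carry over. Pictures are saved under pics/ and viewed, at most 14 in all, crops included, and the job is handed in when it is done.

Besides the shell and the picture viewer there is one more tool, called after "Call:" as name([rows], argument=value, ...), one row to a line, values as JSON. step_arm: Moves the arm, as the interface text tells. Its arguments: {"type":"object","properties":{"motion":{"type":"array"},"force":{"type":"number"}},"required":["motion"]}

```bash
mkdir -p pics; ls; cat > h.py <<'E'
import numpy as np, cv2
from scipy.spatial.transform import Rotation as R
from plant import r
def snap(n):
    s=r.get_state(); d=r.snapshot(n)
    if 'mount' in d:
        T=np.eye(4);T[:3,:3]=R.from_quat(s['eef_rot']).as_matrix();T[:3,3]=s['tool_pos'];d['T']=T@np.array(d['mount'])
    else:
        T=np.eye(4);o=np.array(d['orientation']);T[:3,:3]=o if o.shape==(3,3) else R.from_quat(o).as_matrix();T[:3,3]=d['xyz'];d['T']=T
    z=d['depth'];v,u=np.mgrid[:480,:640]
    P=np.dstack([(u-d['cx'])/d['fx']*z,(v-d['cy'])/d['fy']*z,z])
    d['W']=P@d['T'][:3,:3].T+d['T'][:3,3]; d['W'][z==0]=np.nan
    return d
def save(d,f,crop=None,k=1):
    im=d['pixels'][...,::-1]
    if crop: a,b,c,e=crop; im=im[b:e,a:c]
    cv2.imwrite('pics/'+f,cv2.resize(im,None,fx=k,fy=k,interpolation=cv2.INTER_CUBIC))
def pix(d,p):
    c=np.linalg.inv(d['T'])@np.r_[p,1]; return np.round([c[0]/c[2]*d['fx']+d['cx'],c[1]/c[2]*d['fy']+d['cy']]).astype(int)
def find(cam,d,thing,n=4):
    return [(round(x['score'],2),np.round((d['T']@np.r_[x['at'],1])[:3],3).tolist(),pix(d,(d['T']@np.r_[x['at'],1])[:3]).tolist()) for x in r.search_frame(cam,thing)[:n]]
E
python3 - <<'E'
from h import *
s=r.get_state();print(s,r.tip_reach)
for c in('top','scene'):
    d=snap(c);save(d,c+'0.png');print(c,d['T'][:3,3])
    for t in['pan_top','weight','holder_hole0','bay_1','case_red','case_yellow','case_blue','filed_1','mug','tape','stapler']:print(t,find(c,d,t))
E
```

```text
pics
{'clock': 0.0, 'q': array([ 1.13781298,  0.68998864, -0.19448429,  1.56632809,  0.15731147,
        0.90252838, -0.21512752]), 'qd': array([-0.00087216, -0.00023568,  0.00045724, -0.00077834,  0.00127029,
        0.00081894,  0.00012085]), 'joint_torque': array([ 1.25112238e-04, -5.27569091e+01, -1.26703631e+00, -1.53426558e+01,
       -5.26219199e-02,  6.56638818e-03,  1.99475012e-04]), 'tool_pos': array([ 0.28093265, -0.55763733,  0.2599106 ]), 'eef_rot': array([ 9.72882625e-01,  2.31297496e-01, -2.95136464e-04, -8.82719119e-04]), 'contact_force': array([ 0.19130709,  0.01909546, -0.71315828]), 'moment': array([-0.0332527 ,  0.03134044, -0.02267234]), 'finger_force': 0.0, 'opening': 0.9996019227365025} 0.022
top [ 0.47248603 -0.00765233  1.1150454 ]
pan_top [(0.96, [0.582, 0.104, 0.08], [276, 208])]
weight [(0.96, [0.406, 0.2, 0.045], [229, 294]), (0.69, [0.346, 0.022, 0.044], [315, 325]), (0.64, [0.434, 0.081, 0.039], [287, 282]), (0.63, [0.34, 0.118, 0.042], [269, 327])]
holder_hole0 [(0.93, [0.431, -0.066, 0.031], [358, 284]), (0.38, [0.577, -0.132, 0.07], [393, 213]), (0.2
[... 677 characters left out ...]
cene [ 0.94416135 -0.43481486  0.93926582]
pan_top [(0.66, [0.583, 0.1, 0.079], [377, 219])]
weight [(0.93, [0.441, 0.079, 0.045], [318, 199]), (0.89, [0.416, 0.196, 0.044], [345, 163]), (0.88, [0.347, 0.115, 0.042], [298, 169]), (0.67, [0.348, 0.017, 0.046], [267, 193])]
holder_hole0 [(0.67, [0.432, -0.067, 0.028], [267, 243])]
bay_1 [(0.78, [0.516, -0.273, 0.006], [221, 342])]
case_red []
case_yellow [(0.71, [0.523, 0.402, 0.056], [439, 134])]
case_blue [(0.92, [0.469, 0.275, 0.06], [386, 151])]
filed_1 [(0.72, [0.592, -0.147, 0.07], [294, 306])]
mug [(0.95, [0.753, 0.0, 0.052], [413, 310])]
tape [(0.85, [0.351, -0.24, 0.03], [176, 273])]
stapler [(0.84, [0.302, 0.311, 0.029], [341, 119])]
```

View pics/top0.png

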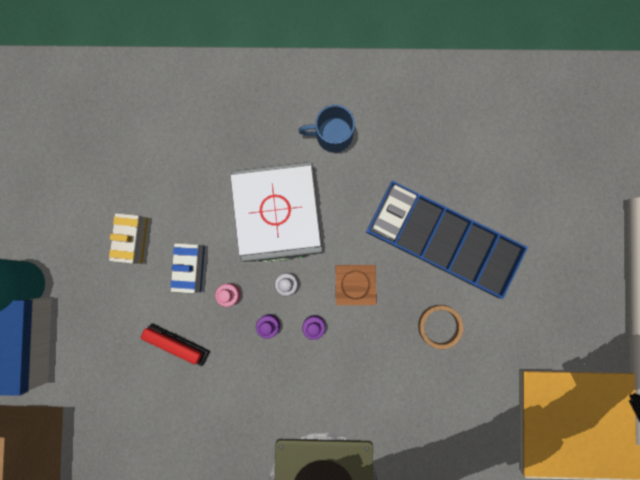

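View pics/scene0.png

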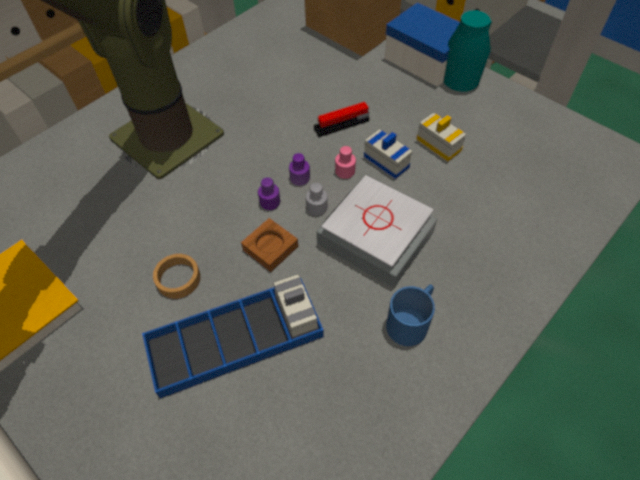

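The top view shows a blue case at (185,268), a yellow case at (126,238) and no red one. A grey case sits in the rack's first bay at (396,212).

Weight-shaped things in the top view are grey/steel (287,284), pink (228,294) and purple (268,326) and (314,327). The grey one fits "polished steel", so I'll check it in a crop.

```bash
python3 - <<'E'
from h import *
d=snap('top');save(d,'c1.png',(210,260,390,350),4)
W=d['W'];print(d['fx'])
# table-height bias
print('table z',np.nanmedian(W[380:420,200:260,2]))
def rect(name,box,zl,zh):
    a,b,c,e=box;p=W[b:e,a:c].reshape(-1,3);p=p[(p[:,2]>zl)&(p[:,2]<zh)]
    (cx,cy),wh,an=cv2.minAreaRect((p[:,:2]*1000).astype(np.float32))
    print(name,len(p),np.round([cx,cy],1),np.round(wh,1),round(an,1),'mean',np.round(p.mean(0)*1000,1))
rect('knob',(270,265,305,300),.055,.085)
rect('pan',(220,155,330,260),.070,.09)
rect('holder',(330,260,382,310),.024,.036)
rect('yellow lid',(100,205,155,270),.05,.067);rect('yellow ridge',(100,205,155,270),.076,.1)
rect('blue lid',(162,235,208,300),.05,.067);rect('blue ridge',(162,235,208,300),.076,.1)
rect('rack',(355,170,535,305),.020,.042)
rect('filed lid',(355,170,535,305),.055,.074);rect('filed ridge',(355,170,535,305),.08,.1)
# red cross/circle
im=d['pixels'].astype(int);m=(im[...,0]>im[...,1]+60)&(im[...,0]>im[...,2]+60);m[:150]=0;m[265:]=0;m[:,:225]=0;m[:,330:]=0
v,u=np.nonzero(m);print('red',u.mean(),v.mean(),np.nanmean(W[m],0), (u.min()+u.max())/2,(v.min()+v.max())/2)
E
```

```text
516.6004975514487
table z 0.0017256787727719658
knob 154 [429.1  83.7] [25.9 26.6] 0.2 mean [428.7  83.6  72.8]
pan 6597 [579.2 106.1] [165.3 165.4] 7.6 mean [578.7 105.5  79.5]
holder 1056 [429.  -60.4] [83.7 83.8] 1.1 mean [430.2 -60.9  31.3]
yellow lid 1120 [518.1 417.8] [ 52.1 100. ] 84.8 mean [517.7 415.9  61.3]
yellow ridge 135 [518.2 417.9] [35.8 13.8] 84.8 mean [518.1 416.6  86.4]
blue lid 1094 [459.  291.4] [ 51.4 100.3] 87.1 mean [459.2 289.4  61.2]
blue ridge 133 [458.9 291. ] [35.5 14.1] 87.4 mean [459. 290.  87.]
rack 2485 [ 462.4 -219. ] [314.9 266.5] 64.8 mean [ 503.4 -221.2   32.3]
filed lid 1074 [ 580.2 -136.2] [ 50.6 100.1] 64.3 mean [ 579.6 -135.2   67.3]
filed ridge 144 [ 580.7 -136.2] [35.3 14.9] 64.1 mean [ 580.1 -135.7   92.4]
red 274.99615384615385 209.44615384615383 [0.57997425 0.10538876 0.07994077] 274.5 209.0
```

View pics/c1.png

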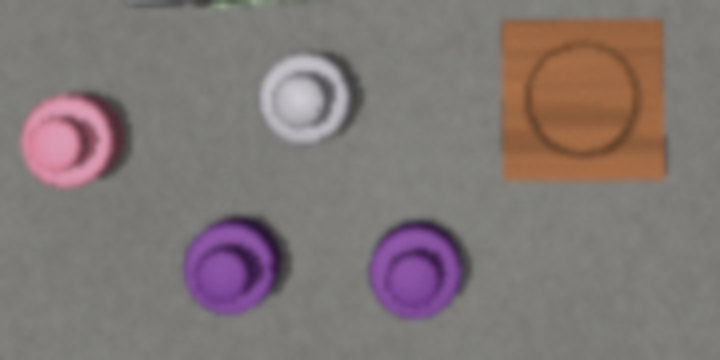

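The crop shows the grey steel weight at about (287,284), clearly different from the pink and purple ones. Next I'll measure the rack and write a move helper.

```bash
cat >> h.py <<'E'
def go(x,y,z,psi=None):
    "mm, deg -> dp, twist in tool axes"
    s=r.get_state();M=R.from_quat(s['eef_rot']);m=M.as_matrix();p0=np.degrees(np.arctan2(m[1,0],m[0,0]))
    psi=p0 if psi is None else psi;a=np.radians(psi)
    G=R.from_matrix(np.array([[np.cos(a),np.sin(a),0],[np.sin(a),-np.cos(a),0],[0,0,-1]]))
    print('t',round(s['clock'],2),'at',np.round(s['tool_pos']*1000,1),'psi',round(p0,1),'dp',np.round(m.T@(np.array([x,y,z])-s['tool_pos']*1000)).tolist(),'twist',np.round((M.inv()*G).as_rotvec(),3).tolist())
E
python3 - <<'E'
from h import *
d=snap('top');W=d['W'];im=d['pixels'].astype(int)
m=(W[...,2]>.024)&(W[...,2]<.038)&(im[...,2]>im[...,0]+25);m[:170]=0;m[305:]=0;m[:,:355]=0;m[:,535:]=0
p=W[m][:,:2]*1000;c,wh,an=cv2.minAreaRect(p.astype(np.float32));print('rack',c,wh,an,np.median(W[m][:,2]))
for a in (an,):
  t=np.radians(64.5);u=np.array([np.cos(t),np.sin(t)])
for k in range(-2,3):print(k,np.round(np.array(c)+62*k*u,1))
go(440,-250,230,64);go(429,84,180,64)
E
```

```text
rack (527.7844848632812, -250.15211486816406) (314.7891540527344, 120.95079803466797) 64.41214752197266 0.03439395558628244
-2 [ 474.4 -362.1]
-1 [ 501.1 -306.1]
0 [ 527.8 -250.2]
1 [ 554.5 -194.2]
2 [ 581.2 -138.2]
t 1.3 at [ 281.3 -558.2  260.7] psi 26.7 dp [280.0, -204.0, 31.0] twist [0.0, 0.0, -0.65]
t 1.3 at [ 281.3 -558.2  260.7] psi 26.7 dp [421.0, -507.0, 81.0] twist [0.0, 0.0, -0.65]
```

Call:
step_arm([
  {"dp": [0, 0, -10], "twist": [0, 0, 0], "hand": 1},
])

```text
clock: 1.42
tool_pos: [0.281, -0.5577, 0.2704]
eef_rot: [0.973, 0.231, -0.0, -0.001]
contact_force: [0.3, -0.4, -1.0]
opening: 1.005
finger_force: 0.0
```

Call:
step_arm([
  {"dp": [56, -41, 8], "twist": [0, 0, -0.13], "hand": 0.14},
  {"dp": [112, -82, 16], "twist": [0, 0, -0.26], "hand": 0.14},
  {"dp": [168, -122, 24], "twist": [0, 0, -0.39], "hand": 0.14},
  {"dp": [224, -163, 32], "twist": [0, 0, -0.52], "hand": 0.14},
  {"dp": [280, -204, 41], "twist": [0, 0, -0.65], "hand": 0.14},
])

```text
clock: 2.05
tool_pos: [0.4244, -0.2807, 0.235]
eef_rot: [0.847, 0.531, 0.0, 0.001]
contact_force: [0.5, -0.2, -0.5]
opening: 0.568
finger_force: 0.0
```

```bash
python3 -c "
from h import *
go(429,84,200,64)"
```

```text
t 2.05 at [ 424.4 -280.7  235. ] psi 64.2 dp [330.0, -155.0, 35.0] twist [0.002, 0.0, 0.004]
```

Call:
step_arm([
  {"dp": [52, -27, 6], "twist": [0, 0, 0], "hand": 0.14},
  {"dp": [104, -55, 12], "twist": [0, 0, 0], "hand": 0.14},
  {"dp": [156, -82, 18], "twist": [0, 0, 0], "hand": 0.14},
  {"dp": [208, -110, 24], "twist": [0, 0, 0], "hand": 0.14},
  {"dp": [260, -137, 30], "twist": [0, 0, 0], "hand": 0.14},
])

```text
clock: 2.68
tool_pos: [0.4148, 0.0136, 0.2048]
eef_rot: [0.848, 0.53, 0.001, 0.001]
contact_force: [0.8, 0.3, 0.1]
opening: 0.566
finger_force: 0.0
```

Call:
step_arm([
  {"dp": [35, -19, 0], "twist": [0, 0, 0], "hand": 0.14},
  {"dp": [35, -19, 0], "twist": [0, 0, 0], "hand": 0.14},
  {"dp": [35, -19, 0], "twist": [0, 0, 0], "hand": 0.14},
  {"dp": [35, -19, 0], "twist": [0, 0, 0], "hand": 0.14},
])

```text
clock: 3.18
tool_pos: [0.4125, 0.0499, 0.2044]
eef_rot: [0.849, 0.529, -0.0, 0.0]
contact_force: [0.1, -0.1, 0.4]
opening: 0.574
finger_force: 0.0
```

```bash
python3 - <<'E'
from h import *
d=snap('wrist');W=d['W'];print(find('wrist',d,'weight'))
im=d['pixels'].astype(int)
ax=np.array([429,84])/1000
m=(W[...,2]>.066)&(W[...,2]<.08)&(np.hypot(W[...,0]-ax[0],W[...,1]-ax[1])<.03)
p=W[m]*1000;print(m.sum(),p.mean(0),cv2.minEnclosingCircle(p[:,:2].astype(np.float32)))
go(429,84,67,64)
E
```

```text
[(0.9, [0.353, 0.12, 0.043], [196, 179]), (0.81, [0.403, 0.196, 0.043], [200, 35]), (0.71, [0.354, 0.035, 0.042], [256, 280]), (0.64, [0.43, 0.088, 0.044], [315, 172])]
1485 [431.08616542  84.7922397   71.47515102] ((430.63909912109375, 84.1041030883789), 14.076737403869629)
t 3.27 at [412.4  50.1 204.3] psi 63.8 dp [38.0, -0.0, 137.0] twist [0.0, 0.0, -0.003]
```

Call:
step_arm([
  {"dp": [39, 1, 0], "twist": [0, 0, 0], "hand": 0.14},
  {"dp": [39, 1, 40], "twist": [0, 0, 0], "hand": 0.14},
  {"dp": [39, 1, 80], "twist": [0, 0, 0], "hand": 0.14},
  {"dp": [39, 1, 100], "twist": [0, 0, 0], "hand": 0.14},
  {"dp": [39, 1, 100], "twist": [0, 0, 0], "hand": 0.14},
])

```text
clock: 3.9
tool_pos: [0.4297, 0.0852, 0.1032]
eef_rot: [0.848, 0.529, -0.002, -0.0]
contact_force: [-0.4, 0.3, 0.4]
opening: 0.569
finger_force: 0.0
```

```bash
python3 -c "
from h import *
go(430.3,84.3,67,64)"
```

```text
t 3.9 at [429.7  85.2 103.2] psi 63.9 dp [-0.0, 1.0, 36.0] twist [-0.002, 0.002, -0.001]
```

Call:
step_arm([
  {"dp": [0, 1, 20], "twist": [0, 0, 0], "hand": 0.14},
  {"dp": [0, 1, 36], "twist": [0, 0, 0], "hand": 0.14},
  {"dp": [0, 1, 36], "twist": [0, 0, 0], "hand": -0.5},
  {"dp": [0, 1, 36], "twist": [0, 0, 0], "hand": -1},
  {"dp": [0, 1, 36], "twist": [0, 0, 0], "hand": -1},
], force=40)

```text
clock: 4.53
tool_pos: [0.4313, 0.0856, 0.069]
eef_rot: [0.848, 0.53, 0.0, 0.0]
contact_force: [-1.0, 1.1, 2.9]
opening: 0.304
finger_force: 40.0
```

Call:
step_arm([
  {"dp": [0, 0, 0], "twist": [0, 0, 0], "hand": -1},
  {"dp": [0, 0, 0], "twist": [0, 0, 0], "hand": -1},
  {"dp": [0, 0, -20], "twist": [0, 0, 0], "hand": -1},
  {"dp": [0, 0, -60], "twist": [0, 0, 0], "hand": -1},
  {"dp": [0, 0, -110], "twist": [0, 0, 0], "hand": -1},
])

```text
clock: 5.15
tool_pos: [0.4305, 0.0852, 0.1788]
eef_rot: [0.848, 0.53, -0.001, -0.0]
contact_force: [1.0, 0.5, -4.9]
opening: 0.304
finger_force: 40.0
```

```bash
python3 -c "
from h import *
go(579.3,105.6,160,64)"
```

```text
t 5.15 at [430.5  85.2 178.8] psi 64.0 dp [84.0, 125.0, 18.0] twist [-0.002, 0.002, -0.0]
```

Call:
step_arm([
  {"dp": [28, 42, 0], "twist": [0, 0, 0], "hand": -1},
  {"dp": [56, 84, 0], "twist": [0, 0, 0], "hand": -1},
  {"dp": [84, 125, 0], "twist": [0, 0, 0], "hand": -1},
  {"dp": [84, 125, 0], "twist": [0, 0, 0], "hand": -1},
  {"dp": [84, 125, 20], "twist": [0, 0, 0], "hand": -1},
])

```text
clock: 5.78
tool_pos: [0.5803, 0.1061, 0.1583]
eef_rot: [0.848, 0.53, 0.0, -0.0]
contact_force: [-0.5, 0.2, -6.4]
opening: 0.305
finger_force: 40.0
```

```bash
python3 -c "
from h import *
go(579.3,105.6,150,64);print(r.get_state()['opening'])"
```

```text
t 5.78 at [580.3 106.1 158.3] psi 63.9 dp [-1.0, -1.0, 8.0] twist [0.0, -0.0, -0.001]
0.30469832517811235
```

Call:
step_arm([
  {"dp": [-1, -1, 6], "twist": [0, 0, 0], "hand": -1},
  {"dp": [-1, -1, 11], "twist": [0, 0, 0], "hand": -1},
  {"dp": [-1, -1, 15], "twist": [0, 0, 0], "hand": -1},
  {"dp": [-1, -1, 19], "twist": [0, 0, 0], "hand": -1},
  {"dp": [-1, -1, 19], "twist": [0, 0, 0], "hand": -1},
])

```text
clock: 6.4
tool_pos: [0.5787, 0.1059, 0.1394]
eef_rot: [0.848, 0.53, -0.0, -0.0]
contact_force: [-3.0, -0.6, -0.5]
opening: 0.305
finger_force: 40.0
```

Call:
step_arm([
  {"dp": [0, 0, 1], "twist": [0, 0, 0], "hand": -0.3},
  {"dp": [0, 0, 1], "twist": [0, 0, 0], "hand": 0},
  {"dp": [0, 0, 1], "twist": [0, 0, 0], "hand": 0.1},
  {"dp": [0, 0, 1], "twist": [0, 0, 0], "hand": 0.14},
  {"dp": [0, 0, -10], "twist": [0, 0, 0], "hand": 0.14},
])

```text
clock: 7.02
tool_pos: [0.5786, 0.1057, 0.1491]
eef_rot: [0.848, 0.53, -0.001, -0.0]
contact_force: [0.2, -0.7, -0.0]
opening: 0.565
finger_force: 0.0
```

Call:
step_arm([
  {"dp": [0, 0, -40], "twist": [0, 0, 0], "hand": 0.14},
  {"dp": [0, 0, -80], "twist": [0, 0, 0], "hand": 0.14},
  {"dp": [0, 0, -80], "twist": [0, 0, 0], "hand": 0.14},
  {"dp": [0, 0, -80], "twist": [0, 0, 0], "hand": 0.14},
  {"dp": [0, 0, -80], "twist": [0, 0, 0], "hand": 0.14},
])

```text
clock: 7.65
tool_pos: [0.5783, 0.1055, 0.2282]
eef_rot: [0.848, 0.53, -0.001, -0.0]
contact_force: [-0.6, -0.2, -0.3]
opening: 0.571
finger_force: 0.0
```

```bash
python3 - <<'E'
from h import *
d=snap('wrist');W=d['W'];save(d,'w2.png');print(find('wrist',d,'weight'))
m=(W[...,2]>.13)&(W[...,2]<.15)&(np.hypot(W[...,0]-.579,W[...,1]-.1056)<.05)
p=W[m]*1000;print(m.sum(),p.mean(0),cv2.minEnclosingCircle(p[:,:2].astype(np.float32)))
m=(W[...,2]>.06)&(W[...,2]<.085)&(np.hypot(W[...,0]-.579,W[...,1]-.1056)<.12)
print(np.nanmedian(W[m],0))
im=d['pixels'].astype(int);m&=(im[...,0]>im[...,1]+60)&(im[...,0]>im[...,2]+60)
p=W[m]*1000;print('red',cv2.minEnclosingCircle(p[:,:2].astype(np.float32)))
go(579,105.6,147,64)
E
```

```text
[(0.72, [0.352, 0.129, 0.04], [64, 310]), (0.7, [0.417, 0.205, 0.038], [74, 196]), (0.63, [0.581, 0.114, 0.112], [315, 236])]
1913 [578.88123842 106.07389083 139.15376419] ((578.0552978515625, 104.5034408569336), 13.959604263305664)
[0.59337639 0.12281728 0.06823054]
red ((581.8046875, 106.14242553710938), 54.33924102783203)
t 7.75 at [578.5 105.7 228.2] psi 64.0 dp [0.0, 1.0, 81.0] twist [-0.002, 0.001, -0.0]
```

View pics/w2.png

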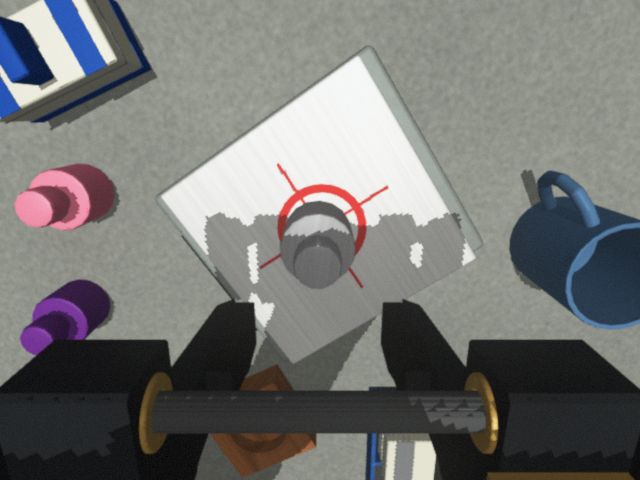

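The weight stands upright at about (318,240), inside the red circle, and the pan has sunk about 10 mm. Now I'll wait out the two seconds.

Call:
step_arm([
  {"dp": [0, 0, 0], "twist": [0, 0, 0], "hand": 0.14},
  {"dp": [0, 0, 0], "twist": [0, 0, 0], "hand": 0.14},
  {"dp": [0, 0, 0], "twist": [0, 0, 0], "hand": 0.14},
  {"dp": [0, 0, 0], "twist": [0, 0, 0], "hand": 0.14},
  {"dp": [0, 0, 0], "twist": [0, 0, 0], "hand": 0.14},
])

```text
clock: 8.38
tool_pos: [0.579, 0.1058, 0.2293]
eef_rot: [0.848, 0.53, 0.0, 0.0]
contact_force: [-0.3, 0.4, 0.4]
opening: 0.569
finger_force: 0.0
```

Call:
step_arm([
  {"dp": [0, 0, 0], "twist": [0, 0, 0], "hand": 0.14},
  {"dp": [0, 0, 0], "twist": [0, 0, 0], "hand": 0.14},
  {"dp": [0, 0, 0], "twist": [0, 0, 0], "hand": 0.14},
  {"dp": [0, 0, 0], "twist": [0, 0, 0], "hand": 0.14},
  {"dp": [0, 0, 0], "twist": [0, 0, 0], "hand": 0.14},
])

```text
clock: 9.0
tool_pos: [0.579, 0.1058, 0.2292]
eef_rot: [0.848, 0.53, -0.0, 0.0]
contact_force: [0.1, 0.2, 0.8]
opening: 0.57
finger_force: 0.0
```

Call:
step_arm([
  {"dp": [0, 0, 0], "twist": [0, 0, 0], "hand": 0.14},
  {"dp": [0, 0, 0], "twist": [0, 0, 0], "hand": 0.14},
  {"dp": [0, 0, 30], "twist": [0, 0, 0], "hand": 0.14},
  {"dp": [0, 0, 60], "twist": [0, 0, 0], "hand": 0.14},
  {"dp": [0, 0, 60], "twist": [0, 0, 0], "hand": 0.14},
])

```text
clock: 9.62
tool_pos: [0.5776, 0.1053, 0.1675]
eef_rot: [0.848, 0.53, -0.002, -0.001]
contact_force: [0.6, -0.4, 0.3]
opening: 0.572
finger_force: 0.0
```

Call:
step_arm([
  {"dp": [0, 0, 20], "twist": [0, 0, 0], "hand": 0.14},
  {"dp": [0, 0, 31], "twist": [0, 0, 0], "hand": 0.14},
  {"dp": [0, 0, 31], "twist": [0, 0, 0], "hand": -0.4},
  {"dp": [0, 0, 31], "twist": [0, 0, 0], "hand": -1},
  {"dp": [0, 0, 31], "twist": [0, 0, 0], "hand": -1},
])

```text
clock: 10.25
tool_pos: [0.5791, 0.1062, 0.1389]
eef_rot: [0.848, 0.53, 0.0, -0.0]
contact_force: [-1.0, 1.0, 1.0]
opening: 0.303
finger_force: 40.0
```

```bash
python3 -c "
from h import *
go(578,105,180,64);go(429.6,-60.6,180,64);print(r.get_state()['opening'])"
```

```text
t 10.25 at [579.1 106.2 138.9] psi 64.0 dp [-2.0, -0.0, -41.0] twist [0.0, -0.001, 0.0]
t 10.25 at [579.1 106.2 138.9] psi 64.0 dp [-215.0, -61.0, -41.0] twist [0.0, -0.001, 0.0]
0.30277565390681116
```

Call:
step_arm([
  {"dp": [0, 0, -25], "twist": [0, 0, 0], "hand": -1},
  {"dp": [0, 0, -60], "twist": [0, 0, 0], "hand": -1},
  {"dp": [-45, -13, -60], "twist": [0, 0, 0], "hand": -1},
  {"dp": [-95, -27, -60], "twist": [0, 0, 0], "hand": -1},
  {"dp": [-150, -43, -60], "twist": [0, 0, 0], "hand": -1},
])

```text
clock: 10.88
tool_pos: [0.4735, -0.0112, 0.1983]
eef_rot: [0.848, 0.53, 0.0, 0.0]
contact_force: [0.1, -1.3, -5.4]
opening: 0.308
finger_force: 40.0
```

Call:
step_arm([
  {"dp": [-35, -10, 0], "twist": [0, 0, 0], "hand": -1},
  {"dp": [-65, -18, 0], "twist": [0, 0, 0], "hand": -1},
  {"dp": [-65, -18, 20], "twist": [0, 0, 0], "hand": -1},
  {"dp": [-65, -18, 40], "twist": [0, 0, 0], "hand": -1},
  {"dp": [-65, -18, 40], "twist": [0, 0, 0], "hand": -1},
])

```text
clock: 11.5
tool_pos: [0.4291, -0.0607, 0.1575]
eef_rot: [0.848, 0.53, -0.001, -0.001]
contact_force: [0.9, 0.1, -4.9]
opening: 0.316
finger_force: 3.8
```

```bash
python3 - <<'E'
from h import *
d=snap('wrist');W=d['W'];save(d,'w3.png')
d=snap('top');save(d,'t3.png',(220,180,400,360),4);
go(429.6,-60.6,120,64);print(r.get_state()['opening'])
E
```

```text
t 11.6 at [430.1 -60.5 158.5] psi 64.0 dp [-0.0, -0.0, 39.0] twist [0.0, 0.0, 0.0]
0.3106776144703607
```

View pics/w3.png

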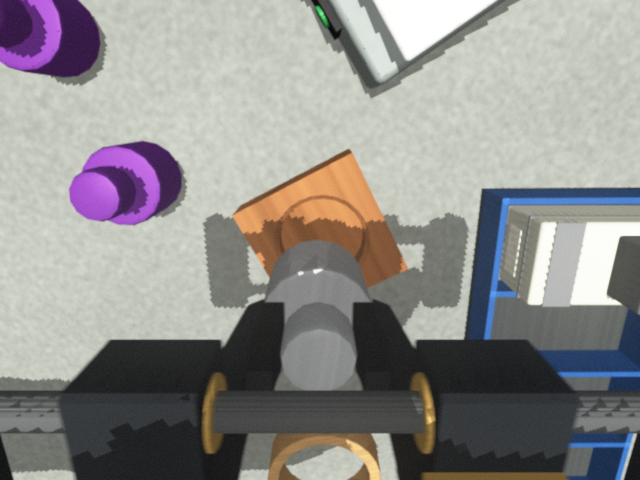

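The grip slackened just now, with the force down to 3.8 N. The weight is still held over the holder recess, so I'll let the grip recover and measure any slip.

Call:
step_arm([
  {"dp": [0, 0, 0], "twist": [0, 0, 0], "hand": -1},
  {"dp": [0, 0, 0], "twist": [0, 0, 0], "hand": -1},
  {"dp": [0, 0, 0], "twist": [0, 0, 0], "hand": -1},
])

```text
clock: 11.98
tool_pos: [0.4301, -0.0607, 0.1585]
eef_rot: [0.848, 0.53, 0.0, 0.0]
contact_force: [0.1, 0.5, -5.0]
opening: 0.308
finger_force: 40.0
```

```bash
python3 - <<'E'
from h import *
d=snap('wrist');W=d['W'];T=r.get_state()['tool_pos'];im=d['pixels'].astype(int)
u,v=320,350
print(W[335:375:10,320]*1000, 'body top',W[250:300:10,320]*1000)
m=(W[...,2]>.024)&(W[...,2]<.036)&(im[...,0]>im[...,2]+30)&(np.hypot(W[...,0]-.43,W[...,1]+.06)<.065)
p=W[m]*1000;print(cv2.minAreaRect(p[:,:2].astype(np.float32)),np.median(p,0))
go(429.6,-60.6,84,64);print(r.get_state()['opening'])
E
```

```text
[[434.95663589 -53.69397386 158.51469987]
 [433.48245433 -56.71936967 159.36537691]
 [431.39856276 -61.02488384 158.0347732 ]
 [429.85997199 -64.18377229 158.80767838]] body top [[440.95190747 -41.94227854 106.55686834]
 [440.897902   -41.9019984  119.86162402]
 [440.35997078 -42.91112723 128.5029284 ]
 [438.38529729 -46.98170934 128.05697323]
 [436.451978   -50.96217721 128.04785735]]
((431.9894104003906, -60.77572250366211), (84.25687408447266, 84.05732727050781), 1.4252068996429443) [452.16301276 -38.5546876   29.89170545]
t 12.03 at [430.  -60.7 158.5] psi 64.0 dp [-0.0, -0.0, 74.0] twist [0.0, -0.0, -0.0]
0.3064616320465031
```

Call:
step_arm([
  {"dp": [0, 1, 20], "twist": [0, 0, 0], "hand": -1},
  {"dp": [0, 1, 40], "twist": [0, 0, 0], "hand": -1},
  {"dp": [0, 1, 52], "twist": [0, 0, 0], "hand": -1},
  {"dp": [0, 1, 60], "twist": [0, 0, 0], "hand": -1},
  {"dp": [0, 1, 66], "twist": [0, 0, 0], "hand": -1},
])

```text
clock: 12.65
tool_pos: [0.431, -0.061, 0.092]
eef_rot: [0.848, 0.53, 0.0, 0.0]
contact_force: [-0.6, -0.6, -4.5]
opening: 0.306
finger_force: 40.0
```

Call:
step_arm([
  {"dp": [0, 0, 3], "twist": [0, 0, 0], "hand": -1},
  {"dp": [0, 0, 5], "twist": [0, 0, 0], "hand": -1},
  {"dp": [0, 0, 7], "twist": [0, 0, 0], "hand": -1},
  {"dp": [0, 0, 7], "twist": [0, 0, 0], "hand": -1},
])

```text
clock: 13.15
tool_pos: [0.4309, -0.0611, 0.0853]
eef_rot: [0.848, 0.53, 0.0, 0.0]
contact_force: [0.6, 0.1, -5.5]
opening: 0.303
finger_force: 40.0
```

Call:
step_arm([
  {"dp": [0, 0, 1], "twist": [0, 0, 0], "hand": -1},
  {"dp": [0, 0, 2], "twist": [0, 0, 0], "hand": -1},
  {"dp": [0, 0, 2], "twist": [0, 0, 0], "hand": -0.3},
  {"dp": [0, 0, 2], "twist": [0, 0, 0], "hand": 0},
  {"dp": [0, 0, 2], "twist": [0, 0, 0], "hand": 0.14},
])

```text
clock: 13.78
tool_pos: [0.4309, -0.0611, 0.0834]
eef_rot: [0.848, 0.53, 0.0, 0.0]
contact_force: [0.3, 0.4, -0.3]
opening: 0.554
finger_force: 0.0
```

Call:
step_arm([
  {"dp": [0, 0, -20], "twist": [0, 0, 0], "hand": 0.14},
  {"dp": [0, 0, -60], "twist": [0, 0, 0], "hand": 0.14},
  {"dp": [0, 0, -110], "twist": [0, 0, 0], "hand": 0.14},
  {"dp": [0, 0, -140], "twist": [0, 0, 0], "hand": 0.14},
  {"dp": [0, 0, -140], "twist": [0, 0, 0], "hand": 0.14},
])

```text
clock: 14.4
tool_pos: [0.4319, -0.0613, 0.225]
eef_rot: [0.848, 0.529, 0.002, 0.001]
contact_force: [0.2, -0.2, 0.4]
opening: 0.569
finger_force: 0.0
```

```bash
python3 - <<'E'
from h import *
d=snap('wrist');W=d['W']
m=(W[...,2]>.075)&(W[...,2]<.1)&(np.hypot(W[...,0]-.431,W[...,1]+.06)<.03)
p=W[m]*1000;print(m.sum(),p.mean(0),cv2.minEnclosingCircle(p[:,:2].astype(np.float32)))
d=snap('top');W=d['W']
for n,b in(('yellow',(100,205,155,270)),('blue',(162,235,208,300))):
    a,bb,c,e=b;p=W[bb:e,a:c].reshape(-1,3);q=p[(p[:,2]>.076)];l=p[(p[:,2]>.05)&(p[:,2]<.07)]
    print(n,cv2.minAreaRect((q[:,:2]*1000).astype(np.float32)),cv2.minAreaRect((l[:,:2]*1000).astype(np.float32)))
print(find('top',d,'case_red'))
go(500,200,220,84);go(519,418,180,84)
E
```

```text
1270 [431.34399785 -62.12910773  83.19174048] ((430.7737731933594, -63.42151641845703), 13.928923606872559)
yellow ((518.1650390625, 418.017822265625), (37.13121032714844, 13.768574714660645), 84.84268188476562) ((518.3570556640625, 418.9887390136719), (53.73871994018555, 99.98896026611328), 85.18274688720703)
blue ((458.90960693359375, 290.6441345214844), (35.0986328125, 14.0595064163208), 87.11827087402344) ((459.06689453125, 291.29559326171875), (51.87225341796875, 100.32820892333984), 87.23590850830078)
[]
t 14.55 at [430.1 -61.3 222.4] psi 64.0 dp [265.0, -52.0, 2.0] twist [-0.002, 0.001, -0.349]
t 14.55 at [430.1 -61.3 222.4] psi 64.0 dp [470.0, -130.0, 42.0] twist [-0.002, 0.001, -0.349]
```

Call:
step_arm([
  {"dp": [52, -14, 2], "twist": [0, 0, -0.07], "hand": 0.14},
  {"dp": [104, -29, 4], "twist": [0, 0, -0.14], "hand": 0.14},
  {"dp": [156, -43, 6], "twist": [0, 0, -0.21], "hand": 0.14},
  {"dp": [208, -58, 8], "twist": [0, 0, -0.28], "hand": 0.14},
  {"dp": [260, -72, 10], "twist": [0, 0, -0.36], "hand": 0.14},
])

```text
clock: 15.18
tool_pos: [0.4794, 0.2056, 0.2114]
eef_rot: [0.738, 0.674, -0.002, -0.0]
contact_force: [1.1, -0.1, 0.5]
opening: 0.57
finger_force: 0.0
```

Call:
step_arm([
  {"dp": [45, 0, 0], "twist": [0, 0, 0], "hand": 0.14},
  {"dp": [90, 0, 0], "twist": [0, 0, 0], "hand": 0.14},
  {"dp": [130, 0, 0], "twist": [0, 0, 0], "hand": 0.14},
  {"dp": [130, 0, 0], "twist": [0, 0, 0], "hand": 0.14},
  {"dp": [130, 0, 0], "twist": [0, 0, 0], "hand": 0.14},
])

```text
clock: 15.8
tool_pos: [0.4917, 0.3321, 0.2115]
eef_rot: [0.74, 0.673, -0.002, 0.001]
contact_force: [0.2, 0.1, -0.7]
opening: 0.572
finger_force: 0.0
```

```bash
cat >> h.py <<'E'
def case(d,near,lid=(.05,.067),rid=(.076,.1),rad=.09,k=1):
    W=d['W'];n=np.hypot(W[...,0]-near[0]/1000,W[...,1]-near[1]/1000)<rad
    for nm,(a,b) in(('lid',lid),('ridge',rid)):
        m=n&(W[...,2]>a)&(W[...,2]<b);p=W[m]*1000
        if len(p)<5: print(nm,'none');continue
        c,wh,an=cv2.minAreaRect(p[:,:2].astype(np.float32));print(nm,len(p),np.round(c,1),np.round(wh,1),round(an,1),'z',round(float(np.median(p[:,2])),1))
E
python3 - <<'E'
from h import *
d=snap('wrist');save(d,'w4.png');case(d,(518,418));case(snap('top'),(518,418))
go(518.5,418,86,84.9)
E
```

```text
lid 11506 [521.3 418.9] [ 50.1 100.2] 84.7 z 60.2
ridge 1644 [521.2 418.8] [35.3 14.2] 85.0 z 85.8
lid 82 [518.8 405.9] [104.   24.8] 12.7 z 59.9
ridge none
t 15.9 at [492.4 331.5 212.2] psi 84.5 dp [89.0, 18.0, 126.0] twist [-0.001, 0.003, -0.007]
```

View pics/w4.png

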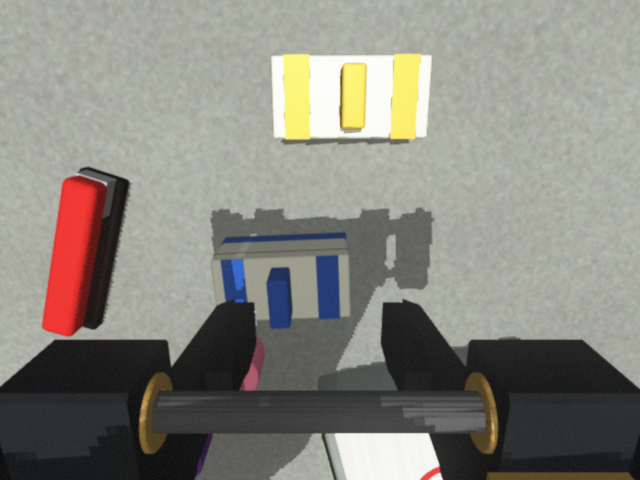

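The yellow case stands at (352,96) and the blue at (282,280), both as expected. I'll grasp the yellow ridge.

Call:
step_arm([
  {"dp": [45, 10, 20], "twist": [0, 0, 0], "hand": 0.14},
  {"dp": [89, 20, 40], "twist": [0, 0, -0.007], "hand": 0.14},
  {"dp": [89, 20, 70], "twist": [0, 0, -0.007], "hand": 0.14},
  {"dp": [89, 20, 90], "twist": [0, 0, -0.007], "hand": 0.14},
  {"dp": [89, 20, 90], "twist": [0, 0, -0.007], "hand": 0.14},
])

```text
clock: 16.52
tool_pos: [0.5203, 0.4178, 0.1215]
eef_rot: [0.738, 0.675, -0.002, 0.001]
contact_force: [-0.4, -0.0, 0.4]
opening: 0.572
finger_force: 0.0
```

```bash
python3 -c "
from h import *
go(520.5,418.7,85,84.9)"
```

```text
t 16.52 at [520.3 417.8 121.5] psi 84.9 dp [1.0, 0.0, 37.0] twist [-0.002, 0.004, 0.001]
```

Call:
step_arm([
  {"dp": [1, 0, 20], "twist": [0, 0, 0], "hand": 0.14},
  {"dp": [1, 0, 36], "twist": [0, 0, 0], "hand": 0.14},
  {"dp": [1, 0, 37], "twist": [0, 0, 0], "hand": -0.4},
  {"dp": [1, 0, 37], "twist": [0, 0, 0], "hand": -1},
  {"dp": [1, 0, 37], "twist": [0, 0, 0], "hand": -1},
])

```text
clock: 17.15
tool_pos: [0.521, 0.4217, 0.0869]
eef_rot: [0.737, 0.676, 0.001, -0.0]
contact_force: [-0.8, -0.3, -0.2]
opening: 0.255
finger_force: 0.0
```

Call:
step_arm([
  {"dp": [0, 0, 0], "twist": [0, 0, 0], "hand": -1},
  {"dp": [0, 0, 0], "twist": [0, 0, 0], "hand": -1},
  {"dp": [0, 0, -20], "twist": [0, 0, 0], "hand": -1},
  {"dp": [0, 0, -60], "twist": [0, 0, 0], "hand": -1},
  {"dp": [0, 0, -110], "twist": [0, 0, 0], "hand": -1},
])

```text
clock: 17.77
tool_pos: [0.5202, 0.4205, 0.1972]
eef_rot: [0.737, 0.676, -0.001, 0.0]
contact_force: [0.3, 0.8, -3.0]
opening: 0.154
finger_force: 40.0
```

```bash
python3 -c "
from h import *
go(579.5,106,195,80)"
```

```text
t 17.77 at [520.2 420.5 197.2] psi 85.0 dp [-308.0, 86.0, 3.0] twist [-0.001, 0.002, 0.088]
```

Call:
step_arm([
  {"dp": [-40, 11, -10], "twist": [0, 0, 0.02], "hand": -1},
  {"dp": [-92, 26, -10], "twist": [0, 0, 0.04], "hand": -1},
  {"dp": [-144, 40, -10], "twist": [0, 0, 0.06], "hand": -1},
  {"dp": [-196, 55, -10], "twist": [0, 0, 0.08], "hand": -1},
  {"dp": [-248, 69, -10], "twist": [0, 0, 0.09], "hand": -1},
])

```text
clock: 18.4
tool_pos: [0.5682, 0.1663, 0.2073]
eef_rot: [0.767, 0.642, 0.0, 0.0]
contact_force: [0.6, -0.6, -3.6]
opening: 0.153
finger_force: 40.0
```

Call:
step_arm([
  {"dp": [-30, 8, 0], "twist": [0, 0, 0], "hand": -1},
  {"dp": [-58, 17, 0], "twist": [0, 0, 0], "hand": -1},
  {"dp": [-58, 17, 0], "twist": [0, 0, 0], "hand": -1},
  {"dp": [-58, 17, 0], "twist": [0, 0, 0], "hand": -1},
])

```text
clock: 18.9
tool_pos: [0.5744, 0.1093, 0.207]
eef_rot: [0.767, 0.642, 0.001, -0.0]
contact_force: [0.1, 0.8, -2.4]
opening: 0.155
finger_force: 40.0
```

```bash
python3 - <<'E'
from h import *
d=snap('wrist');s=r.get_state();z=s['tool_pos'][2];print(s['opening'],s['finger_force'],s['contact_force'])
case(d,(579,106),(z-.035,z-.02),(z-.006,z+.008))
go(579.5,106,165,80)
E
```

```text
0.15100538615835532 39.99799741432071 [-0.42974444  0.15725881 -2.56057164]
lid 14297 [575.  107.2] [ 49.9 100.2] 79.7 z 180.4
ridge 5487 [575.7 109.4] [31.5 44.8] 80.9 z 206.2
t 18.95 at [574.3 109.8 206.9] psi 80.0 dp [-3.0, 6.0, 42.0] twist [0.0, -0.002, -0.001]
```

Call:
step_arm([
  {"dp": [0, 5, 15], "twist": [0, 0, 0], "hand": -1},
  {"dp": [0, 5, 30], "twist": [0, 0, 0], "hand": -1},
  {"dp": [0, 5, 38], "twist": [0, 0, 0], "hand": -1},
  {"dp": [0, 5, 43], "twist": [0, 0, 0], "hand": -1},
  {"dp": [0, 5, 46], "twist": [0, 0, 0], "hand": -1},
])

```text
clock: 19.58
tool_pos: [0.579, 0.1074, 0.16]
eef_rot: [0.767, 0.642, -0.0, -0.0]
contact_force: [-1.4, -0.7, -0.7]
opening: 0.152
finger_force: 40.0
```

Call:
step_arm([
  {"dp": [0, 0, 0], "twist": [0, 0, 0], "hand": -1},
  {"dp": [0, 0, 1], "twist": [0, 0, 0], "hand": -0.65},
  {"dp": [0, 0, 1], "twist": [0, 0, 0], "hand": -0.4},
  {"dp": [0, 0, 1], "twist": [0, 0, 0], "hand": 0},
  {"dp": [0, 0, 1], "twist": [0, 0, 0], "hand": 0.14},
])

```text
clock: 20.2
tool_pos: [0.5795, 0.1073, 0.1594]
eef_rot: [0.767, 0.642, 0.0, 0.0]
contact_force: [0.4, 0.2, 0.7]
opening: 0.488
finger_force: 0.0
```

Call:
step_arm([
  {"dp": [0, 0, -10], "twist": [0, 0, 0], "hand": 0.14},
  {"dp": [0, 0, -40], "twist": [0, 0, 0], "hand": 0.14},
  {"dp": [0, 0, -80], "twist": [0, 0, 0], "hand": 0.14},
  {"dp": [0, 0, -90], "twist": [0, 0, 0], "hand": 0.14},
  {"dp": [0, 0, -90], "twist": [0, 0, 0], "hand": 0.14},
])

```text
clock: 20.82
tool_pos: [0.5795, 0.1073, 0.2499]
eef_rot: [0.767, 0.642, 0.001, 0.0]
contact_force: [-0.1, -0.1, -0.0]
opening: 0.567
finger_force: 0.0
```

```bash
python3 - <<'E'
from h import *
d=snap('wrist');s=r.get_state();print(s['opening'],s['finger_force'],s['contact_force'])
case(d,(579,106),(.12,.14),(.145,.17))
go(579.5,106,160,80)
E
```

```text
0.573192324354597 0.0 [ 0.57885338 -0.19408072 -0.92335928]
lid 11285 [579.8 104.7] [ 51.3 100.2] 79.6 z 132.3
ridge 1581 [579.9 104.8] [36.2 14. ] 79.9 z 158.0
t 20.88 at [579.  107.  248.8] psi 79.9 dp [-1.0, 1.0, 89.0] twist [-0.001, 0.001, -0.003]
```

Call:
step_arm([
  {"dp": [0, 0, 0], "twist": [0, 0, 0], "hand": 0.14},
  {"dp": [0, 0, 0], "twist": [0, 0, 0], "hand": 0.14},
  {"dp": [0, 0, 0], "twist": [0, 0, 0], "hand": 0.14},
  {"dp": [0, 0, 0], "twist": [0, 0, 0], "hand": 0.14},
  {"dp": [0, 0, 0], "twist": [0, 0, 0], "hand": 0.14},
])

```text
clock: 21.5
tool_pos: [0.5793, 0.1073, 0.2492]
eef_rot: [0.767, 0.642, -0.0, 0.0]
contact_force: [-0.1, 0.0, 0.3]
opening: 0.568
finger_force: 0.0
```

Call:
step_arm([
  {"dp": [0, 0, 0], "twist": [0, 0, 0], "hand": 0.14},
  {"dp": [0, 0, 0], "twist": [0, 0, 0], "hand": 0.14},
  {"dp": [0, 0, 0], "twist": [0, 0, 0], "hand": 0.14},
  {"dp": [0, 0, 0], "twist": [0, 0, 0], "hand": 0.14},
  {"dp": [0, 0, 0], "twist": [0, 0, 0], "hand": 0.14},
])

```text
clock: 22.12
tool_pos: [0.5793, 0.1073, 0.2492]
eef_rot: [0.767, 0.642, 0.0, 0.0]
contact_force: [-0.4, 0.4, 0.1]
opening: 0.574
finger_force: 0.0
```

Call:
step_arm([
  {"dp": [0, 0, 0], "twist": [0, 0, 0], "hand": 0.14},
  {"dp": [0, 0, 0], "twist": [0, 0, 0], "hand": 0.14},
  {"dp": [0, 0, 0], "twist": [0, 0, 0], "hand": 0.14},
  {"dp": [-2, 1, 30], "twist": [0, 0, 0], "hand": 0.14},
  {"dp": [-2, 1, 50], "twist": [0, 0, 0], "hand": 0.14},
])

```text
clock: 22.75
tool_pos: [0.5798, 0.1047, 0.1983]
eef_rot: [0.767, 0.642, -0.0, 0.0]
contact_force: [-0.2, -0.1, -0.4]
opening: 0.569
finger_force: 0.0
```

Call:
step_arm([
  {"dp": [0, 0, 25], "twist": [0, 0, 0], "hand": 0.14},
  {"dp": [0, 0, 41], "twist": [0, 0, 0], "hand": 0.14},
  {"dp": [0, 0, 41], "twist": [0, 0, 0], "hand": -0.4},
  {"dp": [0, 0, 41], "twist": [0, 0, 0], "hand": -0.8},
  {"dp": [0, 0, 41], "twist": [0, 0, 0], "hand": -1},
])

```text
clock: 23.38
tool_pos: [0.5805, 0.1054, 0.1592]
eef_rot: [0.767, 0.642, 0.001, 0.0]
contact_force: [-0.1, 0.4, 0.1]
opening: 0.257
finger_force: 0.0
```

Call:
step_arm([
  {"dp": [0, 0, 0], "twist": [0, 0, 0], "hand": -1},
  {"dp": [0, 0, 0], "twist": [0, 0, 0], "hand": -1},
  {"dp": [0, 0, -15], "twist": [0, 0, 0], "hand": -1},
  {"dp": [0, 0, -35], "twist": [0, 0, 0], "hand": -1},
  {"dp": [0, 0, -45], "twist": [0, 0, 0], "hand": -1},
])

```text
clock: 24.0
tool_pos: [0.5804, 0.1053, 0.2047]
eef_rot: [0.767, 0.642, 0.001, 0.0]
contact_force: [-0.3, 0.5, -3.0]
opening: 0.155
finger_force: 40.0
```

```bash
python3 - <<'E'
from h import *
s=r.get_state();print(s['opening'],s['finger_force'],s['contact_force'])
go(554.5,-194.2,205,64.4)
E
```

```text
0.15488894675618983 39.999900134280324 [-0.25761736  0.4575616  -2.97979769]
t 24.0 at [580.4 105.3 204.7] psi 79.9 dp [-299.0, 27.0, -0.0] twist [0.001, -0.001, 0.27]
```

Call:
step_arm([
  {"dp": [-45, 1, -10], "twist": [0, 0, 0.05], "hand": -1},
  {"dp": [-97, 3, -10], "twist": [0, 0, 0.11], "hand": -1},
  {"dp": [-149, 4, -10], "twist": [0, 0, 0.16], "hand": -1},
  {"dp": [-201, 6, -10], "twist": [0, 0, 0.22], "hand": -1},
  {"dp": [-253, 7, -10], "twist": [0, 0, 0.27], "hand": -1},
])

```text
clock: 24.62
tool_pos: [0.5419, -0.1469, 0.2135]
eef_rot: [0.847, 0.532, 0.0, 0.0]
contact_force: [0.5, 0.5, -2.2]
opening: 0.156
finger_force: 40.0
```

Call:
step_arm([
  {"dp": [-40, 0, 0], "twist": [0, 0, 0], "hand": -1},
  {"dp": [-80, -10, 0], "twist": [0, 0, 0], "hand": -1},
  {"dp": [-101, -18, 0], "twist": [0, 0, 0], "hand": -1},
  {"dp": [-101, -18, 0], "twist": [0, 0, 0], "hand": -1},
  {"dp": [-101, -18, 0], "twist": [0, 0, 0], "hand": -1},
])

```text
clock: 25.25
tool_pos: [0.4835, -0.2274, 0.2136]
eef_rot: [0.846, 0.533, 0.001, 0.0]
contact_force: [0.6, 0.3, -1.6]
opening: 0.158
finger_force: 40.0
```

```bash
cat >> h.py <<'E'
def rack(d):
    W=d['W'];im=d['pixels'].astype(int)
    m=(W[...,2]>.026)&(W[...,2]<.038)&(im[...,2]>im[...,0]+25)&(np.hypot(W[...,0]-.528,W[...,1]+.25)<.19)
    p=W[m]*1000;c,wh,an=cv2.minAreaRect(p[:,:2].astype(np.float32));print('rack',len(p),np.round(c,1),np.round(wh,1),round(an,1))
E
python3 - <<'E'
from h import *
d=snap('wrist');s=r.get_state();z=s['tool_pos'][2];print(s['opening'],s['finger_force'],s['contact_force'])
save(d,'w5.png');rack(d)
case(d,s['tool_pos'][:2]*1000,(z-.035,z-.02),(z-.006,z+.008))
go(527.8,-250.2,150,64.4)
E
```

```text
0.1526856314780943 39.999900721013546 [-0.18934863  0.29281525 -2.29000424]
rack 5947 [ 530.4 -250.6] [306.2 120.6] 64.4
lid 15236 [ 487.4 -220.8] [ 34.9 100. ] 64.6 z 186.9
ridge 5686 [ 482.9 -221.9] [37.8 38.8] 34.5 z 212.8
t 25.3 at [ 483.7 -227.1  213.6] psi 64.5 dp [-2.0, 50.0, 64.0] twist [0.001, -0.001, 0.002]
```

View pics/w5.png

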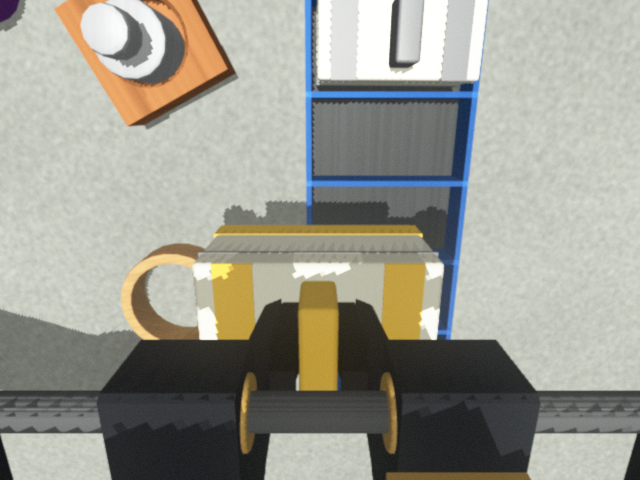

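The yellow case hangs level in the grip at about (318,300). The rack's free bays show at (385,140) and below, and the weight sits in its holder at (145,40). I'll measure the bay dividers before lowering.

```bash
python3 - <<'E'
from h import *
e=np.array([.902,-.432]);u=np.array([.432,.902])
for cam in('wrist','top'):
    d=snap(cam);W=d['W'];im=d['pixels'].astype(int)
    m=(W[...,2]>.029)&(W[...,2]<.038)&(im[...,2]>im[...,0]+25)&(np.hypot(W[...,0]-.528,W[...,1]+.25)<.19)
    p=W[m][:,:2]*1000;a=p@e;t=p@u
    ok=abs(a-585)<35;h,b=np.histogram(t[ok],bins=np.arange(-170,170,2));print(cam,[(int(x)+1,int(n)) for x,n in zip(b,h) if n>(40 if cam=='wrist' else 15)])
    print('e range',np.percentile(a,[.5,99.5]), a.min(),a.max())
s=r.get_state();print(s['tool_pos'][:2]*1000@e,s['tool_pos'][:2]*1000@u)
E
```

```text
wrist [(33, 192), (35, 276), (37, 185), (95, 201), (97, 302), (99, 101)]
e range [526.36064256 646.42741421] 526.259475472076 646.8037129069629
top [(33, 27), (35, 35), (95, 26), (97, 33), (157, 25), (159, 27)]
e range [523.8103156  644.27047243] 523.6244187776356 644.416746214701
534.2369343292588 3.956250796620064
```

Call:
step_arm([
  {"dp": [0, 26, 0], "twist": [0, 0, 0], "hand": -1},
  {"dp": [0, 51.5, 20], "twist": [0, 0, 0], "hand": -1},
  {"dp": [0, 51.5, 50], "twist": [0, 0, 0], "hand": -1},
  {"dp": [0, 51.5, 70], "twist": [0, 0, 0], "hand": -1},
  {"dp": [0, 51.5, 75], "twist": [0, 0, 0], "hand": -1},
])

```text
clock: 26.02
tool_pos: [0.5286, -0.2496, 0.137]
eef_rot: [0.846, 0.533, -0.001, -0.001]
contact_force: [-1.2, 0.1, -3.0]
opening: 0.153
finger_force: 40.0
```

```bash
python3 - <<'E'
from h import *
e=np.array([.902,-.432]);u=np.array([.432,.902])
d=snap('wrist');W=d['W'];im=d['pixels'].astype(int)
s=r.get_state();T=s['tool_pos'];print(T,T[:2]*1000@e,T[:2]*1000@u,s['finger_force'],s['contact_force'])
m=(W[...,2]>.029)&(W[...,2]<.038)&(im[...,2]>im[...,0]+25)&(np.hypot(W[...,0]-.528,W[...,1]+.25)<.19)
p=W[m][:,:2]*1000;a=p@e;t=p@u
ok=abs(a-585)<35;h,b=np.histogram(t[ok],bins=np.arange(-170,170,2));print([(int(x)+1,int(n)) for x,n in zip(b,h) if n>40])
print(a.min(),a.max())
z=T[2];case(d,T[:2]*1000,(z-.035,z-.02),(z-.006,z+.008))
go(T[0]*1000,T[1]*1000,93,64.4)
E
```

```text
[ 0.5288636  -0.24976448  0.13725664] 584.933223080828 3.181516202207497 39.999887673184276 [-0.55299732 -0.36323507 -3.24321043]
[(-153, 158), (-151, 297), (-149, 547), (33, 336), (35, 418), (37, 360), (95, 411), (97, 586), (99, 217)]
525.8410523622198 646.6208970692857
lid 15192 [ 532.6 -242.8] [ 35.1 100.6] 64.5 z 110.3
ridge 5675 [ 528.1 -244.1] [37.7 38.9] 34.8 z 136.1
t 26.07 at [ 528.9 -249.8  137.3] psi 64.5 dp [-0.0, 0.0, 44.0] twist [-0.002, -0.0, 0.001]
```

Call:
step_arm([
  {"dp": [0.5, 1, 10], "twist": [0, 0, 0], "hand": -1},
  {"dp": [0.5, 1, 20], "twist": [0, 0, 0], "hand": -1},
  {"dp": [0.5, 1, 30], "twist": [0, 0, 0], "hand": -1},
  {"dp": [0.5, 1, 38], "twist": [0, 0, 0], "hand": -1},
  {"dp": [0.5, 1, 42], "twist": [0, 0, 0], "hand": -1},
])

```text
clock: 26.7
tool_pos: [0.5297, -0.2506, 0.0956]
eef_rot: [0.846, 0.533, -0.0, -0.0]
contact_force: [0.4, -0.4, -2.3]
opening: 0.156
finger_force: 40.0
```

Call:
step_arm([
  {"dp": [0, 0, 1], "twist": [0, 0, 0], "hand": -1},
  {"dp": [0, 0, 2.5], "twist": [0, 0, 0], "hand": -1},
  {"dp": [0, 0, 2.5], "twist": [0, 0, 0], "hand": -1},
])

```text
clock: 27.08
tool_pos: [0.5301, -0.2507, 0.0939]
eef_rot: [0.846, 0.533, 0.0, 0.0]
contact_force: [-0.3, -0.2, -3.3]
opening: 0.155
finger_force: 40.0
```

Almost down with no contact on the walls, so I'll go the last bit, release and check.

Call:
step_arm([
  {"dp": [0, 0, 1], "twist": [0, 0, 0], "hand": -1},
  {"dp": [0, 0, 1], "twist": [0, 0, 0], "hand": -0.65},
  {"dp": [0, 0, 1], "twist": [0, 0, 0], "hand": -0.4},
  {"dp": [0, 0, 1], "twist": [0, 0, 0], "hand": 0},
  {"dp": [0, 0, 1], "twist": [0, 0, 0], "hand": 0.14},
])

```text
clock: 27.7
tool_pos: [0.5301, -0.2507, 0.0929]
eef_rot: [0.846, 0.533, 0.0, 0.0]
contact_force: [-0.5, -0.7, -0.3]
opening: 0.492
finger_force: 0.0
```

Call:
step_arm([
  {"dp": [0, 0, -20], "twist": [0, 0, 0], "hand": 0.14},
  {"dp": [0, 0, -60], "twist": [0, 0, 0], "hand": 0.14},
  {"dp": [0, 0, -120], "twist": [0, 0, 0], "hand": 0.14},
  {"dp": [0, 0, -130], "twist": [0, 0, 0], "hand": 0.14},
  {"dp": [0, 0, -130], "twist": [0, 0, 0], "hand": 0.14},
])

```text
clock: 28.32
tool_pos: [0.5299, -0.2509, 0.2231]
eef_rot: [0.846, 0.533, 0.0, 0.001]
contact_force: [-0.2, -0.2, -0.0]
opening: 0.573
finger_force: 0.0
```

```bash
python3 - <<'E'
from h import *
d=snap('wrist');case(d,(530,-250),(.06,.075),(.084,.1),.06)
d=snap('top');case(d,(459,291));print(find('top',d,'case_blue'),find('top',d,'case_red'))
go(459,291,220,87)
E
```

```text
lid 8400 [ 530.7 -251.5] [ 50.6 100.2] 64.2 z 66.1
ridge 1151 [ 530.8 -251.5] [36.  13.8] 64.2 z 91.8
lid 1092 [457.7 264. ] [105.7 100.4] 87.6 z 61.6
ridge 134 [458.9 290.5] [36.2 14. ] 87.4 z 87.3
[(0.74, [0.453, 0.289, 0.062], [185, 271])] []
t 28.52 at [ 529.  -250.5  221. ] psi 64.4 dp [458.0, -297.0, 2.0] twist [-0.003, -0.0, -0.394]
```

Call:
step_arm([
  {"dp": [48, -31, 0], "twist": [0, 0, -0.08], "hand": 0.14},
  {"dp": [96, -62, 0], "twist": [0, 0, -0.16], "hand": 0.14},
  {"dp": [144, -93, 0], "twist": [0, 0, -0.24], "hand": 0.14},
  {"dp": [192, -124, 0], "twist": [0, 0, -0.32], "hand": 0.14},
  {"dp": [240, -155, 0], "twist": [0, 0, -0.39], "hand": 0.14},
])

```text
clock: 29.15
tool_pos: [0.4931, 0.0344, 0.2218]
eef_rot: [0.726, 0.688, -0.001, -0.001]
contact_force: [0.9, 0.3, -0.8]
opening: 0.572
finger_force: 0.0
```

```bash
python3 - <<'E'
from h import *
go(450,230,220,87)
E
```

```text
t 29.15 at [493.1  34.4 221.8] psi 86.9 dp [193.0, -54.0, 2.0] twist [-0.002, 0.0, -0.002]
```

Call:
step_arm([
  {"dp": [52, -15, 0], "twist": [0, 0, 0], "hand": 0.14},
  {"dp": [104, -30, 0], "twist": [0, 0, 0], "hand": 0.14},
  {"dp": [156, -44, 0], "twist": [0, 0, 0], "hand": 0.14},
  {"dp": [185, -52, 0], "twist": [0, 0, 0], "hand": 0.14},
  {"dp": [185, -52, 0], "twist": [0, 0, 0], "hand": 0.14},
])

```text
clock: 29.78
tool_pos: [0.4513, 0.2231, 0.222]
eef_rot: [0.725, 0.689, -0.0, -0.001]
contact_force: [-0.6, -1.2, -1.0]
opening: 0.571
finger_force: 0.0
```

```bash
python3 - <<'E'
from h import *
d=snap('wrist');case(d,(459,291),rad=.065)
go(460,291.5,120,87.3)
E
```

```text
lid 9979 [461.8 291.5] [ 50.1 100.3] 87.5 z 60.2
ridge 1369 [461.8 291.6] [35.6 13.8] 87.1 z 85.8
t 29.82 at [451.9 220.6 221.8] psi 86.9 dp [71.0, 4.0, 102.0] twist [-0.002, 0.001, -0.008]
```

Call:
step_arm([
  {"dp": [40, 3, 0], "twist": [0, 0, 0], "hand": 0.14},
  {"dp": [71, 5, 20], "twist": [0, 0, -0.007], "hand": 0.14},
  {"dp": [71, 5, 60], "twist": [0, 0, -0.007], "hand": 0.14},
  {"dp": [71, 5, 95], "twist": [0, 0, -0.007], "hand": 0.14},
  {"dp": [71, 5, 100], "twist": [0, 0, -0.007], "hand": 0.14},
])

```text
clock: 30.45
tool_pos: [0.461, 0.2877, 0.1203]
eef_rot: [0.725, 0.688, -0.003, 0.001]
contact_force: [-0.6, -0.8, -0.5]
opening: 0.568
finger_force: 0.0
```

```bash
python3 - <<'E'
from h import *
go(461.3,291.5,85.5,87.3)
E
```

```text
t 30.45 at [461.  287.7 120.3] psi 87.0 dp [4.0, 0.0, 35.0] twist [-0.004, 0.005, -0.005]
```

Call:
step_arm([
  {"dp": [2, 0, 18], "twist": [0, 0, 0], "hand": 0.14},
  {"dp": [2, 0, 35], "twist": [0, 0, 0], "hand": 0.14},
  {"dp": [2, 0, 35], "twist": [0, 0, 0], "hand": -0.4},
  {"dp": [2, 0, 35], "twist": [0, 0, 0], "hand": -0.8},
  {"dp": [2, 0, 35], "twist": [0, 0, 0], "hand": -1},
])

```text
clock: 31.08
tool_pos: [0.462, 0.2933, 0.0884]
eef_rot: [0.725, 0.689, 0.001, 0.0]
contact_force: [-0.2, -0.1, 0.0]
opening: 0.255
finger_force: 0.0
```

Call:
step_arm([
  {"dp": [0, 0, 0], "twist": [0, 0, 0], "hand": -1},
  {"dp": [0, 0, 0], "twist": [0, 0, 0], "hand": -1},
  {"dp": [0, 0, -20], "twist": [0, 0, 0], "hand": -1},
  {"dp": [0, 0, -60], "twist": [0, 0, 0], "hand": -1},
  {"dp": [0, 0, -120], "twist": [0, 0, 0], "hand": -1},
])

```text
clock: 31.7
tool_pos: [0.4607, 0.2916, 0.2072]
eef_rot: [0.725, 0.689, -0.003, -0.0]
contact_force: [0.6, 0.2, -4.1]
opening: 0.154
finger_force: 40.0
```

```bash
python3 -c "
from h import *
go(579.5,106,205,80)"
```

```text
t 31.7 at [460.7 291.6 207.2] psi 87.1 dp [-179.0, 128.0, 2.0] twist [-0.003, 0.004, 0.125]
```

Call:
step_arm([
  {"dp": [-36, 26, 0], "twist": [0, 0, 0.03], "hand": -1},
  {"dp": [-80, 57, 0], "twist": [0, 0, 0.06], "hand": -1},
  {"dp": [-124, 89, 0], "twist": [0, 0, 0.09], "hand": -1},
  {"dp": [-165, 118, 0], "twist": [0, 0, 0.12], "hand": -1},
  {"dp": [-179, 128, 0], "twist": [0, 0, 0.125], "hand": -1},
])

```text
clock: 32.33
tool_pos: [0.5818, 0.1027, 0.2067]
eef_rot: [0.768, 0.64, -0.001, 0.001]
contact_force: [0.2, -0.0, -4.0]
opening: 0.155
finger_force: 40.0
```

Call:
step_arm([
  {"dp": [0, 0, 0], "twist": [0, 0, 0], "hand": -1},
  {"dp": [0, 0, 0], "twist": [0, 0, 0], "hand": -1},
])

```text
clock: 32.58
tool_pos: [0.5793, 0.1104, 0.2077]
eef_rot: [0.765, 0.644, 0.0, -0.001]
contact_force: [0.5, 0.9, -3.2]
opening: 0.155
finger_force: 40.0
```

```bash
python3 - <<'E'
from h import *
d=snap('wrist');s=r.get_state();z=s['tool_pos'][2];print(s['opening'],s['finger_force'],s['contact_force'])
case(d,s['tool_pos'][:2]*1000,(z-.035,z-.02),(z-.006,z+.008))
go(579.5,106,165,80)
E
```

```text
0.1522091214659881 39.99996394850314 [ 0.54923074 -0.0664497  -4.46679172]
lid 14777 [581.3 117.1] [ 35.2 100.2] 80.3 z 179.6
ridge 5604 [585.  113.3] [39.  38.8] 19.8 z 205.5
t 32.62 at [579.4 110.5 207.8] psi 80.2 dp [-4.0, 1.0, 43.0] twist [-0.001, -0.001, 0.004]
```

Call:
step_arm([
  {"dp": [-4, 0, 15], "twist": [0, 0, 0], "hand": -1},
  {"dp": [-4, 0, 30], "twist": [0, 0, 0], "hand": -1},
  {"dp": [-4, 0, 38], "twist": [0, 0, 0], "hand": -1},
  {"dp": [-4, 0, 43], "twist": [0, 0, 0], "hand": -1},
  {"dp": [-4, 0, 47], "twist": [0, 0, 0], "hand": -1},
])

```text
clock: 33.25
tool_pos: [0.5796, 0.104, 0.1606]
eef_rot: [0.766, 0.643, -0.0, -0.0]
contact_force: [-2.7, 0.1, 0.4]
opening: 0.152
finger_force: 40.0
```

Call:
step_arm([
  {"dp": [0, 0, 0], "twist": [0, 0, 0], "hand": -1},
  {"dp": [0, 0, 1], "twist": [0, 0, 0], "hand": -0.65},
  {"dp": [0, 0, 1], "twist": [0, 0, 0], "hand": -0.4},
  {"dp": [0, 0, 1], "twist": [0, 0, 0], "hand": 0},
  {"dp": [0, 0, 1], "twist": [0, 0, 0], "hand": 0.14},
])

```text
clock: 33.88
tool_pos: [0.5802, 0.104, 0.1599]
eef_rot: [0.766, 0.643, 0.0, 0.0]
contact_force: [-0.3, -0.5, 0.1]
opening: 0.49
finger_force: 0.0
```

Call:
step_arm([
  {"dp": [0, 0, -10], "twist": [0, 0, 0], "hand": 0.14},
  {"dp": [0, 0, -40], "twist": [0, 0, 0], "hand": 0.14},
  {"dp": [0, 0, -80], "twist": [0, 0, 0], "hand": 0.14},
  {"dp": [0, 0, -90], "twist": [0, 0, 0], "hand": 0.14},
  {"dp": [0, 0, -90], "twist": [0, 0, 0], "hand": 0.14},
])

```text
clock: 34.5
tool_pos: [0.5801, 0.1039, 0.2504]
eef_rot: [0.766, 0.643, 0.001, 0.0]
contact_force: [0.6, 0.3, -1.2]
opening: 0.569
finger_force: 0.0
```

```bash
python3 - <<'E'
from h import *
d=snap('wrist');s=r.get_state();print(s['opening'],s['finger_force'],s['contact_force'])
case(d,(579,106),(.12,.14),(.145,.17))
go(579.5,106,158,80)
E
```

```text
0.5739808157868802 0.0 [ 0.6747835  -0.24471527 -0.22149922]
lid 11053 [580.7 102.8] [ 50.9 100.3] 79.9 z 131.2
ridge 1528 [580.6 103. ] [35.9 14. ] 79.6 z 156.9
t 34.55 at [579.5 103.6 249.3] psi 80.0 dp [2.0, -0.0, 91.0] twist [-0.001, 0.001, -0.001]
```

Call:
step_arm([
  {"dp": [0, 0, 0], "twist": [0, 0, 0], "hand": 0.14},
  {"dp": [0, 0, 0], "twist": [0, 0, 0], "hand": 0.14},
  {"dp": [0, 0, 0], "twist": [0, 0, 0], "hand": 0.14},
  {"dp": [0, 0, 0], "twist": [0, 0, 0], "hand": 0.14},
  {"dp": [0, 0, 0], "twist": [0, 0, 0], "hand": 0.14},
])

```text
clock: 35.17
tool_pos: [0.5799, 0.104, 0.2497]
eef_rot: [0.766, 0.643, -0.0, 0.0]
contact_force: [0.3, -0.1, 0.2]
opening: 0.57
finger_force: 0.0
```

Call:
step_arm([
  {"dp": [0, 0, 0], "twist": [0, 0, 0], "hand": 0.14},
  {"dp": [0, 0, 0], "twist": [0, 0, 0], "hand": 0.14},
  {"dp": [0, 0, 0], "twist": [0, 0, 0], "hand": 0.14},
  {"dp": [0, 0, 0], "twist": [0, 0, 0], "hand": 0.14},
  {"dp": [0, 0, 0], "twist": [0, 0, 0], "hand": 0.14},
])

```text
clock: 35.8
tool_pos: [0.5799, 0.1039, 0.2497]
eef_rot: [0.766, 0.643, -0.0, 0.0]
contact_force: [0.0, 0.5, -0.1]
opening: 0.565
finger_force: 0.0
```

Call:
step_arm([
  {"dp": [0, 0, 0], "twist": [0, 0, 0], "hand": 0.14},
  {"dp": [0, 0, 0], "twist": [0, 0, 0], "hand": 0.14},
  {"dp": [0, 0, 0], "twist": [0, 0, 0], "hand": 0.14},
  {"dp": [0, 1, 30], "twist": [0, 0, 0], "hand": 0.14},
  {"dp": [0, 1, 50], "twist": [0, 0, 0], "hand": 0.14},
])

```text
clock: 36.42
tool_pos: [0.5807, 0.1035, 0.1988]
eef_rot: [0.766, 0.643, -0.0, 0.0]
contact_force: [-1.0, -0.6, 0.3]
opening: 0.572
finger_force: 0.0
```

Call:
step_arm([
  {"dp": [0, 0, 25], "twist": [0, 0, 0], "hand": 0.14},
  {"dp": [0, 0, 42], "twist": [0, 0, 0], "hand": 0.14},
  {"dp": [0, 0, 42], "twist": [0, 0, 0], "hand": -0.4},
  {"dp": [0, 0, 42], "twist": [0, 0, 0], "hand": -0.8},
  {"dp": [0, 0, 42], "twist": [0, 0, 0], "hand": -1},
])

```text
clock: 37.05
tool_pos: [0.5815, 0.1039, 0.1587]
eef_rot: [0.766, 0.643, 0.001, 0.0]
contact_force: [0.2, 0.6, -0.1]
opening: 0.253
finger_force: 0.0
```

Call:
step_arm([
  {"dp": [0, 0, 0], "twist": [0, 0, 0], "hand": -1},
  {"dp": [0, 0, 0], "twist": [0, 0, 0], "hand": -1},
  {"dp": [0, 0, -15], "twist": [0, 0, 0], "hand": -1},
  {"dp": [0, 0, -40], "twist": [0, 0, 0], "hand": -1},
  {"dp": [0, 0, -60], "twist": [0, 0, 0], "hand": -1},
])

```text
clock: 37.67
tool_pos: [0.5809, 0.1036, 0.2191]
eef_rot: [0.766, 0.643, 0.0, 0.0]
contact_force: [-0.0, -0.0, -3.3]
opening: 0.155
finger_force: 40.0
```

```bash
python3 - <<'E'
from h import *
s=r.get_state();print(s['opening'],s['finger_force'],s['contact_force'])
e=np.array([.902,-.432]);u=np.array([.432,.902])
for k in(-1,-2):
    p=e*586.3+u*(4+62*k);print(k,p);go(*p,215,64.4)
E
```

```text
0.15539058639995615 39.999902956187725 [-0.03552488 -0.03672351 -3.28602161]
-1 [ 503.7866 -305.5976]
t 37.67 at [580.9 103.6 219.1] psi 80.0 dp [-416.0, -5.0, 4.0] twist [0.0, -0.0, 0.272]
-2 [ 477.0026 -361.5216]
t 37.67 at [580.9 103.6 219.1] psi 80.0 dp [-476.0, -21.0, 4.0] twist [0.0, -0.0, 0.272]
```

Call:
step_arm([
  {"dp": [-45, -2, 0], "twist": [0, 0, 0.05], "hand": -1},
  {"dp": [-100, -4, 0], "twist": [0, 0, 0.11], "hand": -1},
  {"dp": [-155, -6, 0], "twist": [0, 0, 0.16], "hand": -1},
  {"dp": [-210, -8, 0], "twist": [0, 0, 0.22], "hand": -1},
  {"dp": [-260, -11, 0], "twist": [0, 0, 0.272], "hand": -1},
])

```text
clock: 38.3
tool_pos: [0.5241, -0.1527, 0.2184]
eef_rot: [0.847, 0.532, -0.0, 0.0]
contact_force: [1.5, 0.3, -3.0]
opening: 0.154
finger_force: 40.0
```

Call:
step_arm([
  {"dp": [0, 0, 0], "twist": [0, 0, 0], "hand": -1},
  {"dp": [0, 0, 0], "twist": [0, 0, 0], "hand": -1},
])

```text
clock: 38.55
tool_pos: [0.525, -0.1498, 0.2183]
eef_rot: [0.846, 0.533, 0.001, -0.0]
contact_force: [0.3, 0.7, -3.0]
opening: 0.153
finger_force: 40.0
```

```bash
python3 - <<'E'
from h import *
s=r.get_state();print(s['opening'],s['finger_force'],s['contact_force'])
go(477,-361.5,215,64.4)
E
```

```text
0.15271896752244477 39.9997328594327 [ 0.32575115  0.73310258 -2.98370488]
t 38.55 at [ 525.  -149.8  218.3] psi 64.4 dp [-212.0, 48.0, 3.0] twist [0.001, -0.001, 0.0]
```

Call:
step_arm([
  {"dp": [-45, 10, 0], "twist": [0, 0, 0], "hand": -1},
  {"dp": [-95, 21, 0], "twist": [0, 0, 0], "hand": -1},
  {"dp": [-145, 33, 0], "twist": [0, 0, 0], "hand": -1},
  {"dp": [-190, 43, 0], "twist": [0, 0, 0], "hand": -1},
  {"dp": [-212, 48, 0], "twist": [0, 0, 0], "hand": -1},
])

```text
clock: 39.17
tool_pos: [0.4762, -0.3639, 0.2178]
eef_rot: [0.846, 0.532, -0.0, 0.0]
contact_force: [0.5, 0.9, -3.4]
opening: 0.153
finger_force: 40.0
```

Call:
step_arm([
  {"dp": [0, 0, 25], "twist": [0, 0, 0], "hand": -1},
  {"dp": [0, 0, 60], "twist": [0, 0, 0], "hand": -1},
  {"dp": [0, 0, 75], "twist": [0, 0, 0], "hand": -1},
  {"dp": [0, 0, 75], "twist": [0, 0, 0], "hand": -1},
])

```text
clock: 39.67
tool_pos: [0.4768, -0.361, 0.1422]
eef_rot: [0.846, 0.534, -0.0, -0.001]
contact_force: [0.7, 0.1, -2.8]
opening: 0.155
finger_force: 40.0
```

```bash
cat > b.py <<'E'
from h import *
e=np.array([.902,-.432]);u=np.array([.432,.902])
d=snap('wrist');W=d['W'];im=d['pixels'].astype(int)
s=r.get_state();T=s['tool_pos'];print(T,'e,t',T[:2]*1000@e,T[:2]*1000@u,s['finger_force'],s['contact_force'])
m=(W[...,2]>.029)&(W[...,2]<.038)&(im[...,2]>im[...,0]+25)&(np.hypot(W[...,0]-.528,W[...,1]+.25)<.19)
p=W[m][:,:2]*1000;a=p@e;t=p@u
ok=abs(a-585)<35;h,b=np.histogram(t[ok],bins=np.arange(-170,170,2));print([(int(x)+1,int(n)) for x,n in zip(b,h) if n>40])
print(a.min(),a.max())
z=T[2];n=(W[...,2]>z-.035)&(W[...,2]<z-.02)&(np.hypot(W[...,0]-T[0],W[...,1]-T[1])<.09)
q=W[n][:,:2]*1000;print('case e',(q@e).min(),(q@e).max(),'t max',(q@u).max(),'lid z',np.median(W[n][:,2]))
case(d,T[:2]*1000,(z-.035,z-.02),(z-.006,z+.008))
go(477,-361.5,94,64.4)
E
python3 b.py
```

```text
[ 0.47742172 -0.36151682  0.14324454] e,t 586.8096625728974 -119.8419907420484 39.99951713718474 [-0.86706766 -0.55575391 -3.42320813]
[(-91, 310), (-89, 418), (-87, 331), (-29, 395), (-27, 527), (-25, 204)]
525.6920265507052 646.4492254132257
case e 536.5029012175205 636.7991652460088 t max -95.05483037338934 lid z 0.11489724041114216
lid 14703 [ 480.5 -354.7] [ 34.6 100.4] 64.8 z 114.9
ridge 5608 [ 476.1 -355.8] [38.3 38.9] 34.7 z 140.9
t 39.73 at [ 477.4 -361.5  143.2] psi 64.5 dp [-0.0, -0.0, 49.0] twist [0.001, -0.001, 0.001]
```

Call:
step_arm([
  {"dp": [0, -0.5, 15], "twist": [0, 0, 0], "hand": -1},
  {"dp": [0, -0.5, 27], "twist": [0, 0, 0], "hand": -1},
  {"dp": [0, -0.5, 36], "twist": [0, 0, 0], "hand": -1},
  {"dp": [0, -0.5, 43], "twist": [0, 0, 0], "hand": -1},
  {"dp": [0, -0.5, 46], "twist": [0, 0, 0], "hand": -1},
])

```text
clock: 40.35
tool_pos: [0.4759, -0.362, 0.0962]
eef_rot: [0.846, 0.533, -0.0, -0.0]
contact_force: [0.6, -0.1, -3.0]
opening: 0.156
finger_force: 40.0
```

Call:
step_arm([
  {"dp": [0, 0, 1], "twist": [0, 0, 0], "hand": -1},
  {"dp": [0, 0, 2], "twist": [0, 0, 0], "hand": -1},
  {"dp": [0, 0, 2], "twist": [0, 0, 0], "hand": -1},
])

```text
clock: 40.72
tool_pos: [0.4761, -0.3622, 0.0949]
eef_rot: [0.846, 0.533, 0.0, 0.0]
contact_force: [0.2, -0.3, -3.6]
opening: 0.154
finger_force: 40.0
```

Call:
step_arm([
  {"dp": [0, 0, 1], "twist": [0, 0, 0], "hand": -1},
  {"dp": [0, 0, 1], "twist": [0, 0, 0], "hand": -0.65},
  {"dp": [0, 0, 1], "twist": [0, 0, 0], "hand": -0.4},
  {"dp": [0, 0, 1], "twist": [0, 0, 0], "hand": 0},
  {"dp": [0, 0, 1], "twist": [0, 0, 0], "hand": 0.14},
])

```text
clock: 41.35
tool_pos: [0.4761, -0.3621, 0.0939]
eef_rot: [0.846, 0.533, 0.0, 0.0]
contact_force: [0.6, -0.1, 0.4]
opening: 0.491
finger_force: 0.0
```

Call:
step_arm([
  {"dp": [0, 0, -20], "twist": [0, 0, 0], "hand": 0.14},
  {"dp": [0, 0, -60], "twist": [0, 0, 0], "hand": 0.14},
  {"dp": [0, 0, -110], "twist": [0, 0, 0], "hand": 0.14},
  {"dp": [0, 0, -160], "twist": [0, 0, 0], "hand": 0.14},
  {"dp": [0, 0, -160], "twist": [0, 0, 0], "hand": 0.14},
])

```text
clock: 41.98
tool_pos: [0.4783, -0.3629, 0.2579]
eef_rot: [0.846, 0.533, 0.002, 0.004]
contact_force: [-0.7, 0.2, -0.8]
opening: 0.57
finger_force: 0.0
```

```bash
python3 - <<'E'
from h import *
d=snap('wrist');case(d,(477,-362),(.06,.075),(.084,.1),.06)
d=snap('scene');save(d,'s6.png')
E
```

```text
lid 6796 [ 476.4 -363.6] [ 50.5 100.2] 64.7 z 66.2
ridge 910 [ 475.9 -363.9] [37.  13.4] 64.5 z 91.8
```

View pics/s6.png

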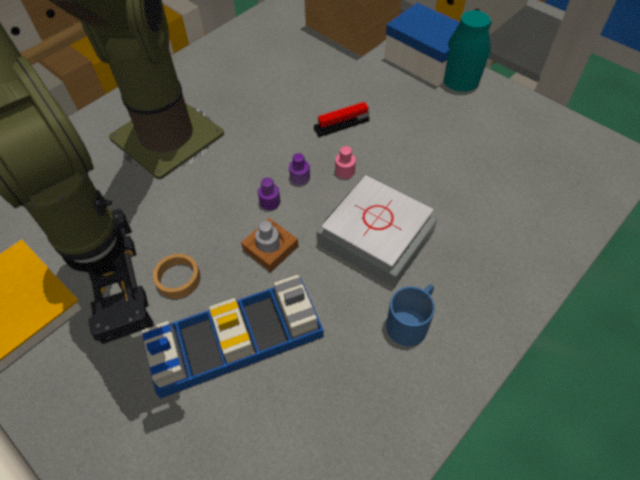

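The weight is in its holder at (267,235), yellow is in the middle bay at (231,328) and blue in the end bay at (163,353). Both cases are fully down, nothing else has moved, and there is no red case on the bench.

```bash
python3 -c "
from plant import r
print(r.finish_job())"
```

```text
the job is handed in; nothing more can be done
None
```

The job is handed in: the scale was checked and the steel weight put back in its holder, then yellow and blue were weighed in that order and filed fully down in the rack; there was no red case.

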